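# Return the bit to its caddy and hold the caddy ready

### The arm

A 6-joint arm with a two-finger parallel gripper is mounted at the origin on the work surface. World frame = base frame: x ahead of the robot, y to its left, z up, the work surface at z = 0. Lengths are in m, angles in rad, forces in N, time in s.
With the tool pointing down it reaches from about 0.225 to 0.875 m from the base axis. Payload 3.4 kg.
Tool frame: the origin (TCP) lies at the very end of the fingers, on their centre line; the grasp point (between the pads) lies 19 mm behind it; z points along the fingers, y is the direction in which the jaws open and shut (so a half turn about z gives the same grasp; the last joint's range is limited). The gripper opens to 85 mm and grips with 20 to 120 N. Pads are 22 mm wide; open, the fingers measure 114 mm over their backs; the gripper's body (76 mm by 85 mm) begins 54 mm behind the grasp point. The pads swing forward as they close: fully open they stand 13 mm farther back than shut.
Start: joints at [1.014, 0.276, 1.505, -0, 1.361, -0.121], TCP at [0.243, 0.521, 0.231] pointing down, gripper open.
Joint ranges: [-2.89, 2.89], [-0.75, 2.08], [0.22, 2.7], [-1.18, 4.32], [0.11, 2.71], [-2.7, 2.7]. Speed limits (rad/s): [2.57, 2.57, 3.14, 3.14, 3.14, 3.14].

### API

Orientations are given as a unit quaternion [w, x, y, z].
In Python, from rig import telemetry, imaging, manip, finder gives the robot as it stands.
- The arm moves only by the tool arm_command, never from a script. Its argument "steps" is a list of rows, each a list of 3 entries, a list of its own where there are three numbers: the turn, a rotation vector about the world's x, y, z in rad, then the shift along the world's x, y, z in mm, then the closure in counts, from 0 (fully open) to 255 (shut). In form: [[[rx, ry, rz], [dx, dy, dz], grip], ...]. A call has 1 to 20 rows; each row shifts and turns the commanded pose from where the row before left it; what a row does not reach is not made up. A row lasts 1/8 s, in which the tool goes at most 62.5 mm and 10.7 degrees, less where a joint would pass 70% of its speed; a pose out of reach is approached as far as the arm can. A call is refused whole if a number of a shift passes 62.5 or a number of a turn 0.188, either way. A call with a gripper value outside its range is refused whole. The fingers move at their own pace and stop on an object; "newtons" is the grip in N (left out, the last holds). Time passes only in rows, so rows that do not move let the fingers close. It gives the time, the measured TCP pose, the force and the opening at its end, in the units of the state.
- telemetry.get_state(): the state, without advancing time (a new reading comes with each control period).
- imaging.get_image(name): name is "scene" or "top" or "wrist"; returns the picture (384x512x3 uint8, blue, green, red); there is no depth.
- imaging.camera_params(name): a dict with "intrinsics" (3x3 intrinsics, pixels), "R" (3x3) and "t" (3): a world point X has camera coordinates R X + t. Camera axes: x right, y down, z forward; pixel columns grow to the right and rows downward; lengths in m; the calibration is good to about 2 mm. A picture is of the moment at which its call begins: read the wrist's pose just before it. camera_params takes no time and is no camera call; for the wrist camera it gives the pose at the moment of the call.
- manip.sign_off(): hands the job in, once; it reports no verdict.
Trained networks look in the newest picture that a camera, given by its name, has taken for a name from the list of things; names that differ only in an ending like _2 or _b are one class to them, and where a whole thing is asked for, a point or a joint stands for the part that bears it (a point fixed in the world has none). Each returns a list of dicts, best first, with "score" (0 to 1); they miss things now and then, are a little off and sometimes report something else, mostly with a low value. They report only what shows in the picture. A call takes as long as a camera call.
- finder.cut_out(camera, thing): "pixels" (384x512 bool, what is visible of it) and "extent" ([left, top, width, height] in pixels, round what is visible of it).
The state is a dict: "clock": time; "qpos": joint angles; "qd": joint speeds; "effort": joint torques, N m; "position": TCP position; "ee_rot": TCP orientation; "contact_force": force on the tool from outside, world axes, zero at the start; "moment": the same for the moment, N m; "width": finger opening in m.
Only numpy, scipy, OpenCV 4.12 (cv2) and the standard library are available. Lean on these libraries where they do the work, as an engineer would, in place of code of your own. Each camera call takes 0.05 s, during which the arm holds its last target.

### The job

Stand the loose grinding bit from the grinder's deck in the empty socket of the bit caddy, fully home, and let go of it while the caddy still stands on the table. Then lift the caddy by its handle, with all four bits in it, and hold it still and level with its underside about 10 cm above the table, touching nothing but the gripper; finish while holding it there, and leave the other things where they are.

Things in the scene. Friction and masses are not known exactly. Their poses are not given: they have to be found in the camera images.
- bit_mid (a point): Loose grinding bit standing on the nearer half of the grinder's deck: dark steel barrel 24 mm wide, 24 mm high, with a slim brass stem on top, 12 mm wide, 28 mm high (52 mm in all, about 70 g). This point is on its axis, half-way up (26 mm above its foot, 2 mm above the barrel's top); z up, out of the stem. Grip it by the stem from above.
- handle (a point): Centre of the caddy's handle: a flat aluminium bar along this frame's x, 142 mm long, 14 mm wide (y), 16 mm high (z), over the middle of the block, on a post at each end, free underneath. This point is 93 mm above the caddy's underside. Grip it at the middle from above, across its width.
- socket (a point): Empty socket of the caddy: round blind hole 28 mm wide, 14 mm deep, small chamfer. This point is the centre of its mouth, in the block's top face, 24 mm above the caddy's underside, at +40, +40 mm in the caddy's frame; axes as the caddy's. Its neighbour along x is 80 mm away. A bit fully home has its foot 14 mm below this point and its mid-height point 12 mm above it.
- socket_a (a point): Mouth centre of the socket that holds the stored bit a (at -40, +40 mm in the caddy's frame), same size as the empty one
- socket_b (a point): Mouth centre of the socket that holds the stored bit b (at +40, -40 mm)
- socket_c (a point): Mouth centre of the socket that holds the stored bit c (at -40, -40 mm)
- stored_a_mid (a point): Bit a: a grinding bit already stored in the caddy, dark steel barrel 24 mm diameter, foot on its socket's floor; this point is at mid-height, z up. 44 mm high with a 12 mm stem, top 54 mm above the caddy's underside. It stays in its socket.
- stored_b_mid (a point): Bit b: a grinding bit already stored in the caddy, dark steel barrel 24 mm diameter, foot on its socket's floor; this point is at mid-height, z up. 42 mm high with an 8 mm stem, top 52 mm above the caddy's underside. It stays in its socket.
- stored_c_mid (a point): Bit c: a grinding bit already stored in the caddy, dark steel barrel 24 mm diameter, foot on its socket's floor; this point is at mid-height, z up. 36 mm high, no stem, top 46 mm above the caddy's underside. It stays in its socket.
- caddy: The caddy: wooden block 150 x 130 x 24 mm (x, y, z) with four sockets, 40 mm either way of the middle, and a carrying handle along x (top 101 mm above the underside). Stands loose on the table, turned any way. About 0.4 kg, 0.65 kg with four bits and then nearly balanced about the handle. Origin: centre of its underside; z up.
- grinder: Glass grinder, fixed: white housing 300 x 240 mm (x, y of its frame) with a red band and a flat white grid deck 120 mm above the table. Origin: centre of its underside. On the deck, 50 mm beyond the middle (+x), its spindle with a mounted head (24 mm wide, 36 mm high), and two white splash guards 45 mm high behind it and to its left; they stay.
- worn_ring: Plain dark steel ring-like barrel, 24 mm diameter, 22 mm high, no stem, standing far back on the right of the grinder's deck (origin: underside). A bystander.
- glass_deck: Small piece of green glass, 50 x 35 x 5 mm, lying far back on the left of the grinder's deck (origin: underside). A bystander.
- stone: Grey dressing stone, 75 x 22 x 22 mm, on the table beyond the caddy (origin: underside). A bystander.
- glass_piece: Amber glass piece, 80 x 60 x 5 mm, on the table beyond the caddy (origin: underside). A bystander.
- cup: White ceramic cup, 72 mm wide, 85 mm high, at the left (origin: underside). A bystander.
- jar: Glass jar with steel lid, 64 mm wide, 70 mm high, at the left (origin: underside). A bystander.
- cutter: Pen-shaped brass glass cutter, about 100 mm long, 14 mm high, lying beyond the caddy on the left (origin: underside). A bystander.

How it is judged:
By the outcome, as a careful person would: the job done as asked, in the order asked, and still so for the second after the job is handed in, while the arm keeps its last pose, push and grip.
It also fails if it takes over 58 s, if anything falls off the work surface, if the arm or the gripper's body presses on something with over 40 N, if the wrist force passes 120 N, or if a joint passes its speed limit or range.

## Working session

There is one attempt and no reset: what is moved stays moved. The work goes in short steps, Python scripts to look and compute and a tool call to move; the robot and the scene stay as the last step left them, time stands still between calls to the robot, and variables do not carry over. Pictures are saved under pics/ and viewed, and the job is handed in when it is done.

Besides the shell and the picture viewer there is one more tool, called after "Emit:" by a JSON object that holds its "fn" and its "kwargs". arm_command: Moves the arm, as the interface text tells. Its arguments: {"type":"object","properties":{"steps":{"type":"array"},"newtons":{"type":"number"}},"required":["steps"]}

```bash
mkdir -p pics; ls; python3 - <<'E'
from rig import telemetry, imaging
import cv2
print(telemetry.get_state())
for n in ["scene","top","wrist"]:
    im=imaging.get_image(n); cv2.imwrite(f"pics/{n}0.png",im)
    p=imaging.camera_params(n); print(n,p)
E
```

```text
pics
{'clock': 0.0, 'qpos': array([ 1.01398172e+00,  2.76608763e-01,  1.50613779e+00,  3.87090919e-07,
        1.36069196e+00, -1.21018495e-01]), 'qd': array([-0.00025202, -0.00012457, -0.00116261,  0.00037211,  0.00149866,
        0.00071975]), 'effort': array([ 6.14186301e-04, -4.16783524e+01, -2.45806360e+01, -8.78783817e-05,
        1.12146424e-02,  2.26467267e-05]), 'position': array([0.24245994, 0.52079992, 0.23043   ]), 'ee_rot': array([-3.07020680e-04,  2.16177806e-01,  9.76353576e-01, -8.70366148e-04]), 'contact_force': array([-0.04082823, -0.54091918,  0.73593848]), 'moment': array([ 0.00020302, -0.03283   , -0.04276193]), 'width': 0.08505730691310298}
scene {'intrinsics': array([[353.08537287,   0.        , 253.96162943],
       [  0.        , 353.08537287, 192.81198246],
       [  0.        ,   0.        ,   1.        ]]), 'R': array([[-0.13841339,  0.99035673, -0.00594025],
       [ 0.86368313,  0.11776977, -0.49008339],
       [-0.4846578 , -0.0729646 , -0.87165531]]), 't': array([ 0.03702889, -0.47775518,  1.39263498])}
top {'intrinsics': array([[419.85262978,   0.        , 256.60284724],
       [  0.        , 419.85262978, 196.91306924],
       [  0.        ,   0.        ,   1.        ]]), 'R': array([[ 0.00166228, -0.99996114,  0.00865801],
       [-0.99469925, -0.00254357, -0.10279558],
       [ 0.10281361, -0.00844124, -0.99466482]]), 't': array([0.04083134, 0.61859291, 1.17751913])}
wrist {'intrinsics': array([[310.36791474,   0.        , 253.21658253],
       [  0.        , 310.36791474, 187.13809561],
       [  0.        ,   0.        ,   1.        ]]), 'R': array([[ 0.42216389,  0.90651802, -0.00165171],
       [ 0.85648303, -0.39826439,  0.32836305],
       [ 0.29700921, -0.14003768, -0.94455015]]), 't': array([-0.57411271, -0.04159584,  0.3811679 ])}
```

View pics/scene0.png

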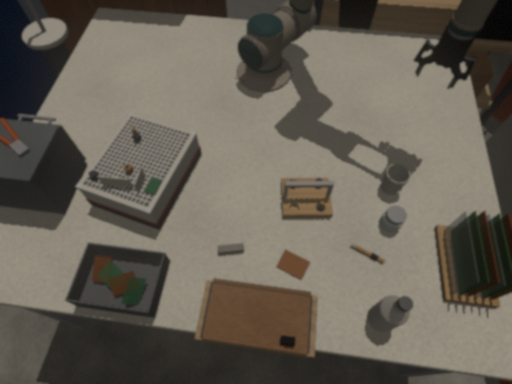

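View pics/top0.png

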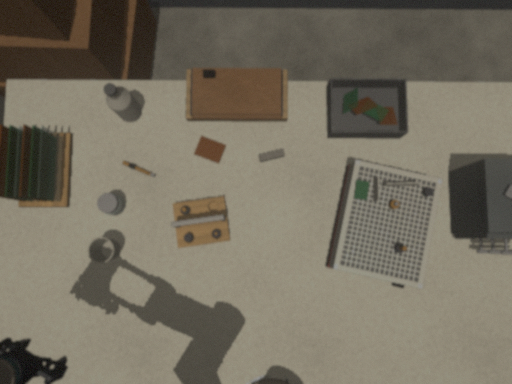

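View pics/wrist0.png

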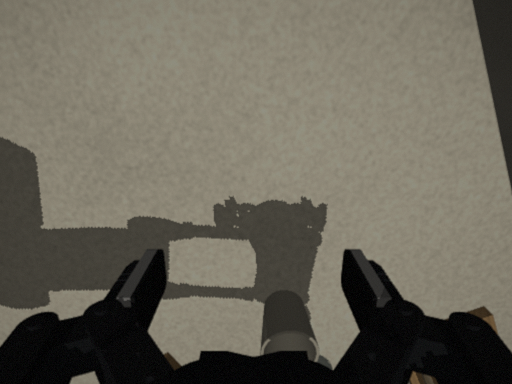

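The top view shows the caddy around (202,222) and the grinder around (385,222). The loose bit is on its near half at about (400,247). I'll run the detectors and zoom in.

```bash
cat > h.py <<'E'
import numpy as np, cv2
from rig import telemetry, imaging, manip, finder
def ray(P,uv):
    K,R,t=P["intrinsics"],P["R"],P["t"]
    d=R.T@np.linalg.solve(K,np.array([uv[0],uv[1],1.0])); return -R.T@t,d
def atz(P,uv,z):
    c,d=ray(P,uv); return c+d*(z-c[2])/d[2]
def proj(P,X):
    x=P["K"] if 0 else P["intrinsics"]@(P["R"]@np.asarray(X,float)+P["t"]); return x[:2]/x[2]
E
python3 - <<'E'
from h import *
for n in ["top","scene"]:
    im=imaging.get_image(n); P=imaging.camera_params(n)
    for th in ["bit_mid","caddy","handle","socket","stored_a_mid","grinder"]:
        r=finder.cut_out(n,th)
        for q in r[:5]:
            m=q["pixels"]; ys,xs=np.nonzero(m)
            print(n,th,round(q["score"],2),q["extent"],"cen",xs.mean().round(1),ys.mean().round(1),"n",len(xs))
    if n=="top":
        a=cv2.resize(im[185:260,155:245],None,fx=6,fy=6,interpolation=cv2.INTER_CUBIC)
        b=cv2.resize(im[155:290,320:445],None,fx=4,fy=4,interpolation=cv2.INTER_CUBIC)
    else:
        a=cv2.resize(im[170:225,270:345],None,fx=7,fy=7,interpolation=cv2.INTER_CUBIC)
        b=cv2.resize(im[110:230,75:205],None,fx=4,fy=4,interpolation=cv2.INTER_CUBIC)
    cv2.imwrite(f"pics/{n}_a.png",a);cv2.imwrite(f"pics/{n}_b.png",b)
E
```

```text
top bit_mid 0.61 [328.6, 158.6, 112.4, 128.8] cen 384.3 223.8 n 10458
top caddy 0.76 [175.1, 197.8, 54.6, 51.6] cen 201.3 220.8 n 2256
top handle 0.72 [174.1, 195.5, 56.5, 52.6] cen 201.0 220.5 n 2197
top socket 0.94 [171.9, 191.9, 58.4, 59.0] cen 200.4 220.6 n 2368
top stored_a_mid 0.56 [179.4, 206.1, 7.9, 2.6] cen 184.9 209.0 n 41
top grinder 0.75 [324.9, 158.3, 114.9, 128.8] cen 384.5 223.7 n 10802
top grinder 0.29 [354.7, 180.5, 13.8, 20.9] cen 361.0 189.3 n 232
scene bit_mid 0.59 [131.0, 129.4, 8.6, 10.0] cen 135.5 135.4 n 81
scene caddy 0.92 [280.1, 179.7, 56.6, 39.5] cen 305.4 197.7 n 1916
scene handle 0.63 [280.0, 178.1, 54.3, 38.8] cen 305.4 197.8 n 1915
scene socket 0.73 [282.8, 178.5, 51.3, 40.1] cen 305.6 197.9 n 1812
scene stored_a_mid 0.6 [318.5, 205.0, 4.6, 5.5] cen 320.0 206.0 n 77
scene grinder 0.86 [77.7, 109.8, 124.8, 119.4] cen 141.1 168.9 n 8950
```

View pics/top_a.png

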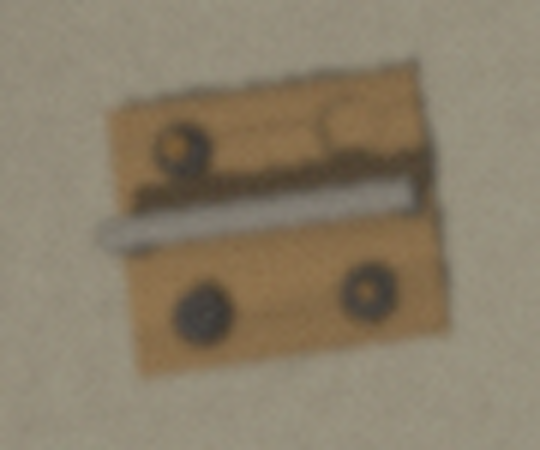

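View pics/top_b.png

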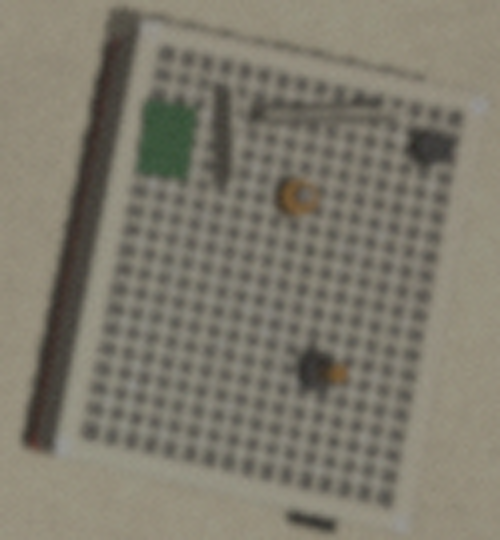

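View pics/scene_a.png

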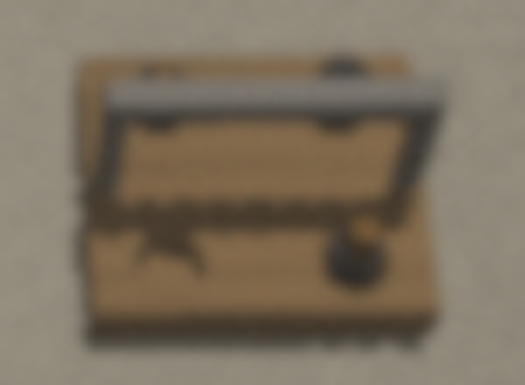

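View pics/scene_b.png

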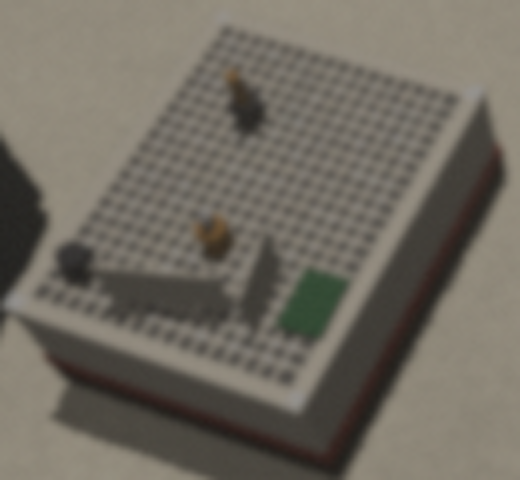

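```bash
python3 - <<'E'
from h import *
from scipy.spatial.transform import Rotation as Ro
P=imaging.camera_params("top"); S=imaging.camera_params("scene")
f=lambda x,y,s,o:((x+.5)/s-.5+o[0],(y+.5)/s-.5+o[1])
c=[f(x,y,6,(155,185)) for x,y in [(108,112),(417,62),(450,328),(142,375)]]
W=[atz(P,u,0.024 ) for u in c]
for w in W: print(w.round(4))
print("cen",np.mean(W,0).round(4), [np.linalg.norm(W[i]-W[(i+1)%4]).round(4) for i in range(4)])
for a,b in((0,1),(3,2)): d=W[b]-W[a]; print("yaw",np.degrees(np.arctan2(d[1],d[0])))
print("handle ends",[atz(P,f(x,y,6,(155,185)),0.1).round(4) for x,y in[(105,237),(410,193)]])
for nm,uv in dict(a=(183,150),b=(370,292),c=(204,313)).items():
    print(nm, atz(P,f(*uv,6,(155,185)),{'a':.04,'b':.04,'c':.046}[nm]).round(4))
print("empty",atz(P,f(340,128,6,(155,185)),.024).round(4))
print("bit top by top",atz(P,f(338,374,4,(320,155)),.172).round(4),"barrel top", atz(P,f(316,370,4,(320,155)),.140).round(4))
print("bit top by scene",atz(S,f(232,76,4,(75,110)),.170).round(4),"foot",atz(S,f(250,120,4,(75,110)),.125).round(4))
print("grinder corners",[atz(P,f(x,y,4,(320,155)),.12).round(4) for x,y in[(148,22),(478,103),(400,522),(60,448)]])
s=telemetry.get_state(); q=s["ee_rot"]; R=Ro.from_quat([q[1],q[2],q[3],q[0]]).as_matrix()
Pw=imaging.camera_params("wrist"); C=-Pw["R"].T@Pw["t"]
print("tool R\n",R.round(3),"cam in tool",(R.T@(C-s["position"])).round(4),"axes cam in tool\n",(R.T@Pw["R"].T).round(3))
E
```

```text
[0.6003 0.2848 0.024 ]
[0.6249 0.1363 0.024 ]
[0.4971 0.1193 0.024 ]
[0.4745 0.2658 0.024 ]
cen [0.5492 0.2016 0.024 ] [np.float64(0.1505), np.float64(0.1289), np.float64(0.1482), np.float64(0.1271)]
yaw -80.59084808526937
yaw -81.25743673012532
handle ends [array([0.5373, 0.2703, 0.1   ]), array([0.5573, 0.1336, 0.1   ])]
a [0.5809 0.2458 0.04  ]
b [0.5139 0.1563 0.04  ]
c [0.5038 0.2335 0.046 ]
empty [0.5928 0.1731 0.024 ]
bit top by top [ 0.4752 -0.3287  0.172 ] barrel top [ 0.4772 -0.3259  0.14  ]
bit top by scene [ 0.4762 -0.3299  0.17  ] foot [ 0.4815 -0.3283  0.125 ]
grinder corners [array([ 0.7099, -0.2269,  0.12  ]), array([ 0.6554, -0.448 ,  0.12  ]), array([ 0.3781, -0.3847,  0.12  ]), array([ 0.4257, -0.1625,  0.12  ])]
tool R
 [[-0.907  0.422  0.   ]
 [ 0.422  0.907  0.   ]
 [ 0.     0.    -1.   ]] cam in tool [ 8.580e-02 -1.000e-04 -1.421e-01] axes cam in tool
 [[-0.    -0.944 -0.329]
 [ 1.     0.    -0.   ]
 [ 0.    -0.329  0.944]]
```

The dimensions check out: the block measures 150 × 128 mm, with its centre at about (0.549, 0.202) and yaw about −81.3°. The bit is at about (0.476, −0.329). I'll move above the bit with the jaw axis along the caddy's x, and the camera on the far side.

Emit:
{"fn": "arm_command", "kwargs": {"steps": [[[0,0,-0.1703],[15.6,-56.6,2.7],0],[[0,0,-0.1703],[15.6,-56.6,2.7],0],[[0,0,-0.1703],[15.6,-56.6,2.7],0],[[0,0,-0.1703],[15.6,-56.6,2.7],0],[[0,0,-0.1703],[15.6,-56.6,2.7],0],[[0,0,-0.1703],[15.6,-56.6,2.7],0],[[0,0,-0.1703],[15.6,-56.6,2.7],0],[[0,0,-0.1703],[15.6,-56.6,2.7],0],[[0,0,-0.1703],[15.6,-56.6,2.7],0],[[0,0,-0.1703],[15.6,-56.6,2.7],0],[[0,0,-0.1703],[15.6,-56.6,2.7],0],[[0,0,-0.1703],[15.6,-56.6,2.7],0],[[0,0,-0.1703],[15.6,-56.6,2.7],0],[[0,0,-0.1703],[15.6,-56.6,2.7],0],[[0,0,-0.1703],[15.6,-56.6,2.7],0],[[0,0,0],[0,0,0],0],[[0,0,0],[0,0,0],0]]}}

```text
clock: 2.98
position: [0.4764, -0.3273, 0.2713]
ee_rot: [-0.001, 0.997, 0.076, -0.0]
contact_force: [0.2, 0.5, 1.0]
width: 0.0856
```

```bash
python3 - <<'E'
from h import *
from scipy.spatial.transform import Rotation as Ro
s=telemetry.get_state(); P=imaging.camera_params("wrist"); im=imaging.get_image("wrist"); cv2.imwrite("pics/w1.png",im)
print(s["clock"],s["position"],s["qpos"].round(3),s["width"],s["contact_force"].round(2)); q=s["ee_rot"]; print(Ro.from_quat([q[1],q[2],q[3],q[0]]).as_matrix().round(3))
for n in ["wrist"]:
  for r in finder.cut_out(n,"bit_mid")[:3]:
    ys,xs=np.nonzero(r["pixels"]); print(r["score"],r["extent"],xs.mean(),ys.mean())
print("expected", proj(P,[.476,-.329,.172]),proj(P,[.476,-.329,.12]))
E
```

```text
2.975 [ 0.47637876 -0.3273456   0.27134133] [-0.723  0.262  1.426  0.     1.455  0.697] 0.08559106998132099 [0.19 0.55 0.95]
[[ 0.989  0.151 -0.001]
 [ 0.151 -0.989  0.001]
 [-0.001 -0.002 -1.   ]]
0.6 [242.9, 162.6, 23.7, 36.0] 257.5493372606775 178.26509572901327
expected [255.89934939 187.70844717] [255.52705117 170.21574257]
```

View pics/w1.png

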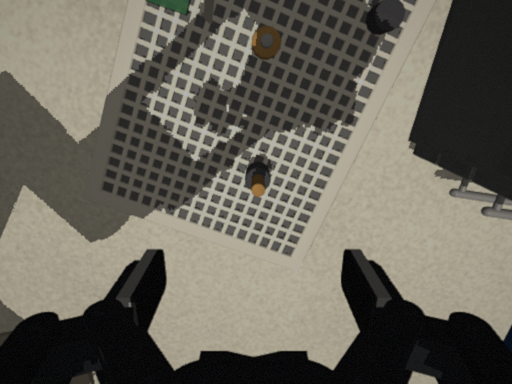

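The bit sits between the fingers, with its stem top near (258,189) and its barrel around (258,167). I'll zoom in to refine that.

```bash
python3 - <<'E'
from h import *
im=cv2.imread("pics/w1.png"); c=im[145:210,225:290]; cv2.imwrite("pics/w1z.png",cv2.resize(c,None,fx=8,fy=8,interpolation=cv2.INTER_CUBIC))
P=imaging.camera_params("wrist")
hsv=cv2.cvtColor(c,cv2.COLOR_BGR2HSV); m=(hsv[...,1]>110)&(hsv[...,0]<25); ys,xs=np.nonzero(m); print(len(xs),xs.min()+225,xs.max()+225,ys.min()+145,ys.max()+145,xs.mean()+225,ys.mean()+145)
for z,uv in((.172,(258,189)),(.12,(257.5,169))): print(atz(P,uv,z).round(4))
E
```

```text
247 251 264 174 196 257.61538461538464 184.89473684210526
[ 0.475  -0.3301  0.172 ]
[ 0.4775 -0.3299  0.12  ]
```

View pics/w1z.png

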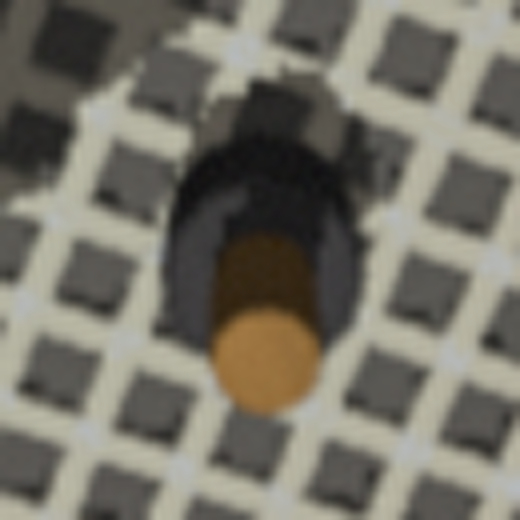

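Emit:
{"fn": "arm_command", "kwargs": {"steps": [[[0,0,0],[-1,-1.4,-30],100],[[0,0,0],[-0.9,-1.3,-30],100],[[0,0,0],[0,0,-30],100],[[0,0,0],[0,0,-20],100],[[0,0,0],[0,0,-12],100],[[0,0,0],[0,0,0],100],[[0,0,0],[0,0,0],100]], "newtons": 50}}

```text
clock: 3.95
position: [0.4754, -0.3305, 0.1509]
ee_rot: [0.001, 0.997, 0.076, 0.001]
contact_force: [0.6, -0.5, 0.5]
width: 0.0518
```

```bash
python3 - <<'E'
from h import *
s=telemetry.get_state(); P=imaging.camera_params("wrist"); im=imaging.get_image("wrist"); cv2.imwrite("pics/w2.png",im)
print(s["position"],s["width"],s["contact_force"].round(2))
print(proj(P,s["position"]),proj(P,[.4745,-.330,.172]))
E
```

```text
[ 0.47543538 -0.33054716  0.15093205] 0.0518139520280375 [ 0.62 -0.46  0.54]
[254.15597741 249.54610974] [252.89055184 274.95242199]
```

View pics/w2.png

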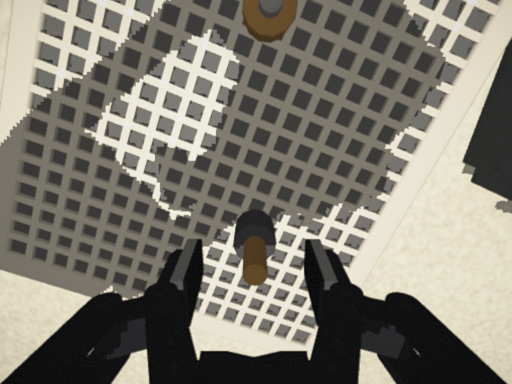

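The stem top appears at (254.5,274), as predicted, and centred. I'll lower 4 mm and close.

Emit:
{"fn": "arm_command", "kwargs": {"steps": [[[0,0,0],[0,0,-4],100],[[0,0,0],[0,0,0],255],[[0,0,0],[0,0,0],255],[[0,0,0],[0,0,0],255],[[0,0,0],[0,0,0],255]], "newtons": 50}}

```text
clock: 4.62
position: [0.4749, -0.3305, 0.1459]
ee_rot: [0.0, 0.997, 0.076, 0.0]
contact_force: [-1.0, 0.6, 0.1]
width: 0.0104
```

Emit:
{"fn": "arm_command", "kwargs": {"steps": [[[0,0,0],[0,0,20],255],[[0,0,0],[0,0,40],255],[[0,0,0],[0,0,40],255],[[0,0,0],[12,50,0],255],[[0,0,0],[12,50,0],255],[[0,0,0],[12,50,0],255],[[0,0,0],[12,50,0],255],[[0,0,0],[12,50,0],255],[[0,0,0],[12,50,0],255],[[0,0,0],[12,50,0],255],[[0,0,0],[12,50,0],255],[[0,0,0],[12,50,-20],255],[[0,0,0],[12,48,-26],255],[[0,0,0],[0,0,0],255],[[0,0,0],[0,0,0],255]]}}

```text
clock: 6.5
position: [0.5947, 0.1673, 0.1996]
ee_rot: [0.0, 0.997, 0.076, -0.0]
contact_force: [0.5, -0.3, -0.1]
width: 0.0099
```

```bash
python3 - <<'E'
from h import *
s=telemetry.get_state(); P=imaging.camera_params("wrist"); im=imaging.get_image("wrist"); cv2.imwrite("pics/w3.png",im)
print(s["clock"],s["position"],s["width"],s["ee_rot"].round(4),s["contact_force"].round(2))
print(proj(P,s["position"]),proj(P,[.5946,.1681,.024]))
for th in ["socket","caddy"]:
  for r in finder.cut_out("wrist",th)[:3]:
    print(th,r["score"],r["extent"])
E
```

```text
6.5 [0.59468616 0.16733517 0.19961404] 0.009860795037052516 [ 5.000e-04  9.971e-01  7.590e-02 -4.000e-04] [ 0.52 -0.28 -0.06]
[254.16373677 249.57678091] [252.73456979 163.23274273]
socket 0.88 [125.3, 137.4, 163.3, 119.1]
caddy 0.96 [127.9, 138.7, 165.0, 115.1]
```

View pics/w3.png

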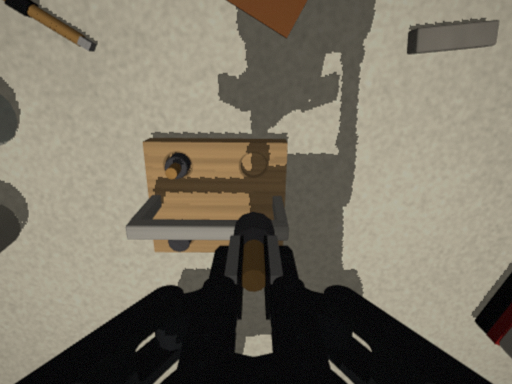

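The bit is held, and the empty socket shows at about (254,163). I'll zoom in on both.

```bash
python3 - <<'E'
import cv2
im=cv2.imread("pics/w3.png").astype('float32')
c=im[135:200,220:300]; c=cv2.convertScaleAbs(c,alpha=1.8); cv2.imwrite("pics/w3a.png",cv2.resize(c,None,fx=8,fy=8,interpolation=cv2.INTER_CUBIC))
c=im[200:300,210:300]; c=cv2.convertScaleAbs(c,alpha=3); cv2.imwrite("pics/w3b.png",cv2.resize(c,None,fx=6,fy=6,interpolation=cv2.INTER_CUBIC))
E
```

```text
(no output)
```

View pics/w3a.png

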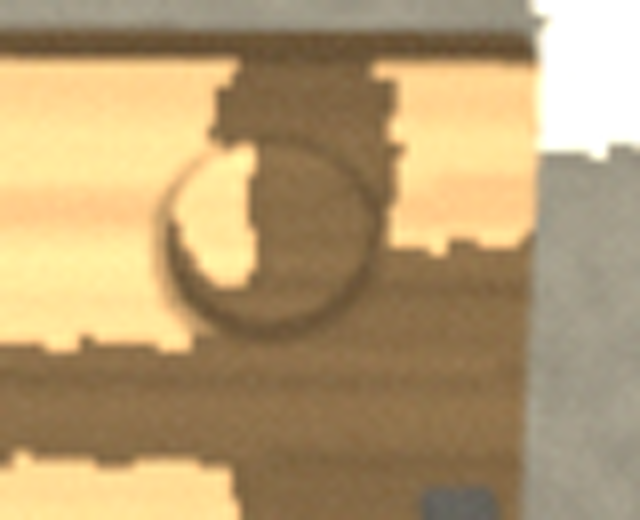

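View pics/w3b.png

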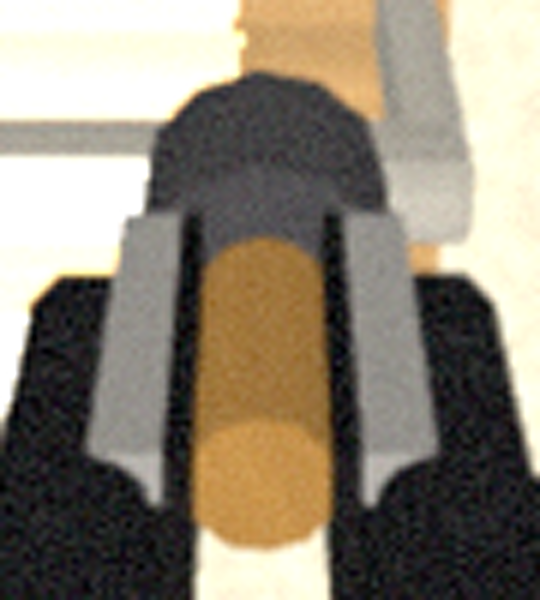

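```bash
python3 - <<'E'
from h import *
s=telemetry.get_state(); P=imaging.camera_params("wrist"); p=s["position"]
print("socket",atz(P,(253.3,163.9),.024).round(4))
st=atz(P,(253.25,280.25),p[2]+.0261); print("stemtop",st.round(4),"tcp",p.round(4))
th=np.linspace(0,2*np.pi,73)
for lab,ax in (("stem",st),("tcp",p)):
  for nm,z,r in(("foot",p[2]-.0259,.012),("shoulder",p[2]-.0019,.012),("stemtop",p[2]+.0261,.006)):
    q=np.array([proj(P,[ax[0]+r*np.cos(t),ax[1]+r*np.sin(t),z]) for t in th]); print(lab,nm,"u",q[:,0].min().round(1),q[:,0].max().round(1),"v",q[:,1].min().round(1),q[:,1].max().round(1))
g=lambda x,y:((x+.5)/6-.5+210,(y+.5)/6-.5+200)
print("obs foot top edge",g(267,73),"barrel sides",g(148,180),g(386,180),"stemtop L/R/bottom",g(192,480),g(333,480),g(262,548))
f=lambda x,y:((x+.5)/8-.5+220,(y+.5)/8-.5+135)
# caddy block top corners visible
im=cv2.imread("pics/w3.png"); print([atz(P,u,.024).round(4) for u in [f(538,32+25),f(528,330)]])
E
```

```text
socket [0.5945 0.1665 0.024 ]
stemtop [0.595  0.1669 0.2268] tcp [0.5952 0.1664 0.2007]
stem foot u 233.2 273.2 v 208.9 245.0
stem shoulder u 230.4 276.0 v 227.3 267.4
stem stemtop u 239.7 266.8 v 268.6 291.6
tcp foot u 234.0 274.0 v 208.8 245.0
tcp shoulder u 231.4 276.9 v 227.2 267.3
tcp stemtop u 240.8 268.0 v 268.5 291.5
obs foot top edge (254.08333333333334, 211.75) barrel sides (234.25, 229.58333333333334) (273.9166666666667, 229.58333333333334) stemtop L/R/bottom (241.58333333333334, 279.5833333333333) (265.0833333333333, 279.5833333333333) (253.25, 290.9166666666667)
[array([0.6231, 0.1358, 0.024 ]), array([0.5866, 0.1303, 0.024 ])]
```

Socket and bit agree in x and y to within about 1 mm. The bit may be tilted by about 1°. I'll descend to just above the mouth and look again.

Emit:
{"fn": "arm_command", "kwargs": {"steps": [[[0,0,0],[0.5,0,-40],255],[[0,0,0],[0,0,-40],255],[[0,0,0],[0,0,-35],255],[[0,0,0],[0,0,-20],255],[[0,0,0],[0,0,-7],255],[[0,0,0],[0,0,0],255],[[0,0,0],[0,0,0],255]]}}

```text
clock: 7.52
position: [0.5964, 0.1675, 0.0592]
ee_rot: [-0.0, 0.997, 0.075, 0.001]
contact_force: [0.3, 0.8, -0.2]
width: 0.0103
```

```bash
python3 - <<'E'
from h import *
s=telemetry.get_state(); P=imaging.camera_params("wrist"); im=imaging.get_image("wrist"); cv2.imwrite("pics/w4.png",im)
print(s["clock"],s["position"],s["width"],s["contact_force"].round(2))
c=cv2.convertScaleAbs(im[150:310,190:320],alpha=2.2)
p=s["position"]; th=np.linspace(0,2*np.pi,73)
c=cv2.resize(c,None,fx=4,fy=4,interpolation=cv2.INTER_CUBIC)
for X,r,col in(([.5945,.1665,.024],.014,(0,0,255)),([p[0],p[1],p[2]-.0259],.012,(0,255,0))):
    q=np.array([(proj(P,[X[0]+r*np.cos(t),X[1]+r*np.sin(t),X[2]])-[190,150]+.5)*4-.5 for t in th]).astype(int)
    cv2.polylines(c,[q],True,col,1)
cv2.imwrite("pics/w4z.png",c[:600])
E
```

```text
7.525 [0.59640649 0.16747065 0.05923912] 0.010251919707101041 [ 0.3   0.82 -0.23]
```

View pics/w4z.png

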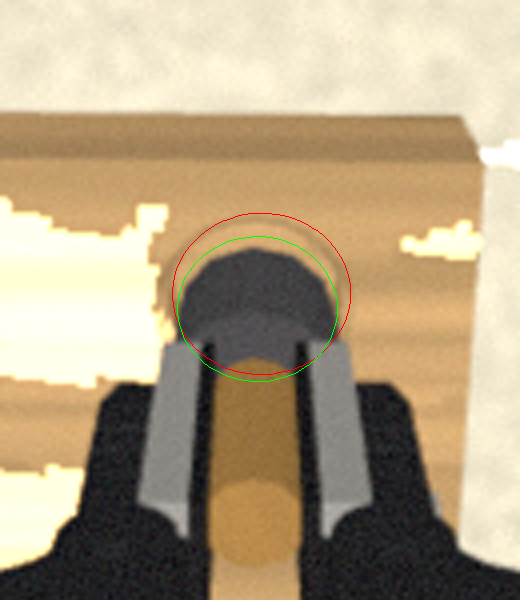

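```bash
python3 - <<'E'
import cv2
im=cv2.imread("pics/w4.png"); c=cv2.convertScaleAbs(im[190:250,215:290],alpha=3.0,beta=-60)
cv2.imwrite("pics/w4y.png",cv2.resize(c,None,fx=10,fy=10,interpolation=cv2.INTER_CUBIC))
E
```

```text
(no output)
```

View pics/w4y.png

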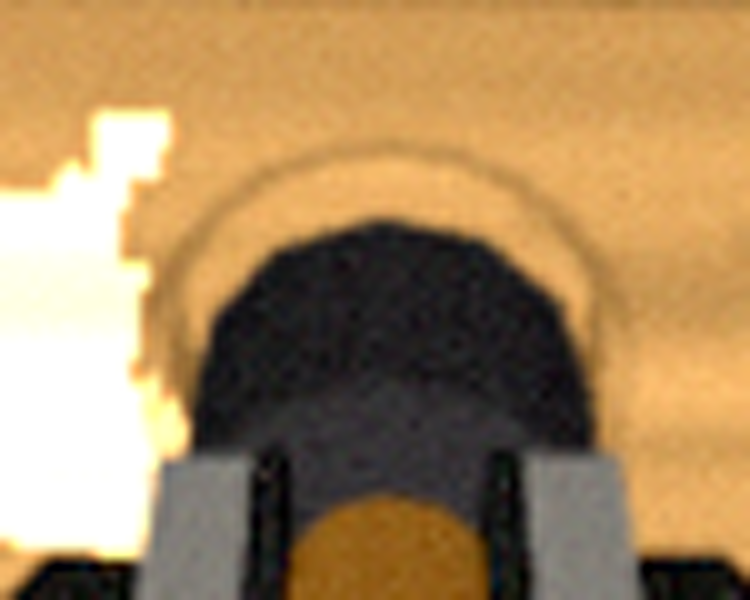

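```bash
python3 - <<'E'
from h import *
s=telemetry.get_state(); P=imaging.camera_params("wrist"); p=s["position"]; tx=np.array([.989,.151,0])
f=lambda x,y:((x+.5)/10-.5+215,(y+.5)/10-.5+190)
print(p)
print("sock inner",(atz(P,f(390,158),.0235)-.014*tx).round(4),"outer",(atz(P,f(391,145),.024)-.015*tx).round(4))
for dz in(-.0259,-.0239): print("foot",p[2]+dz,(atz(P,f(393,222),p[2]+dz)-.012*tx).round(4))
E
```

```text
[0.59631643 0.16754842 0.05920603]
sock inner [0.5925 0.1672 0.0235] outer [0.5926 0.1672 0.024 ]
foot 0.03330603286469771 [0.5945 0.1674 0.0333]
foot 0.0353060328646977 [0.5953 0.1675 0.0353]
```

The foot is about 1.5 mm too far in +x relative to the rim. I'll correct that and enter slowly.

Emit:
{"fn": "arm_command", "kwargs": {"steps": [[[0,0,0],[-1.5,-0.2,0],255],[[0,0,0],[0,0,-4],255],[[0,0,0],[0,0,-4],255],[[0,0,0],[0,0,-3],255],[[0,0,0],[0,0,-2],255],[[0,0,0],[0,0,0],255]]}}

```text
clock: 8.32
position: [0.5937, 0.1674, 0.0445]
ee_rot: [0.0, 0.997, 0.076, -0.0]
contact_force: [-0.5, -0.6, -0.2]
width: 0.0102
```

```bash
python3 - <<'E'
from h import *
s=telemetry.get_state(); im=imaging.get_image("wrist"); cv2.imwrite("pics/w5.png",im)
print(s["clock"],s["position"],s["width"],s["contact_force"].round(2),s["moment"].round(2))
c=cv2.convertScaleAbs(im[190:250,215:290],alpha=3.0,beta=-60)
cv2.imwrite("pics/w5y.png",cv2.resize(c,None,fx=10,fy=10,interpolation=cv2.INTER_CUBIC))
E
```

```text
8.325 [0.59370409 0.16737547 0.04452308] 0.010208527893963414 [-0.48 -0.6  -0.16] [0.03 0.01 0.01]
```

View pics/w5y.png

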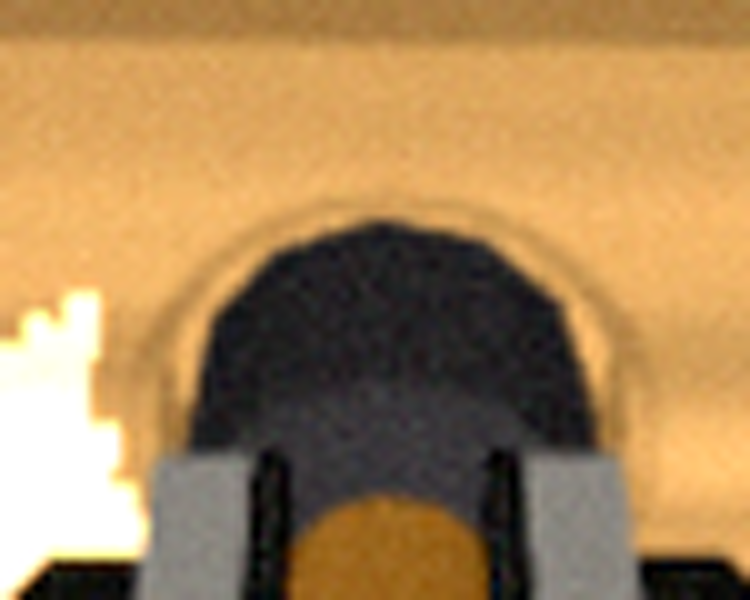

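Emit:
{"fn": "arm_command", "kwargs": {"steps": [[[0,0,0],[0,0,-2],255],[[0,0,0],[0,0,-2],255],[[0,0,0],[0,0,-1.5],255],[[0,0,0],[0,0,-1],255],[[0,0,0],[0,0,0],255]]}}

```text
clock: 9.0
position: [0.5938, 0.1674, 0.0382]
ee_rot: [0.0, 0.997, 0.076, -0.0]
contact_force: [-0.2, -0.1, -0.0]
width: 0.0101
```

```bash
python3 - <<'E'
from h import *
s=telemetry.get_state(); im=imaging.get_image("wrist"); cv2.imwrite("pics/w6.png",im)
print(s["clock"],s["position"],s["width"],s["contact_force"].round(2),s["moment"].round(2))
c=cv2.convertScaleAbs(im[190:250,215:290],alpha=3.0,beta=-60)
cv2.imwrite("pics/w6y.png",cv2.resize(c,None,fx=10,fy=10,interpolation=cv2.INTER_CUBIC))
E
```

```text
9.0 [0.59375223 0.16738793 0.03820268] 0.010124503957863787 [-0.19 -0.15 -0.03] [-0.03 -0.03 -0.01]
```

View pics/w6y.png

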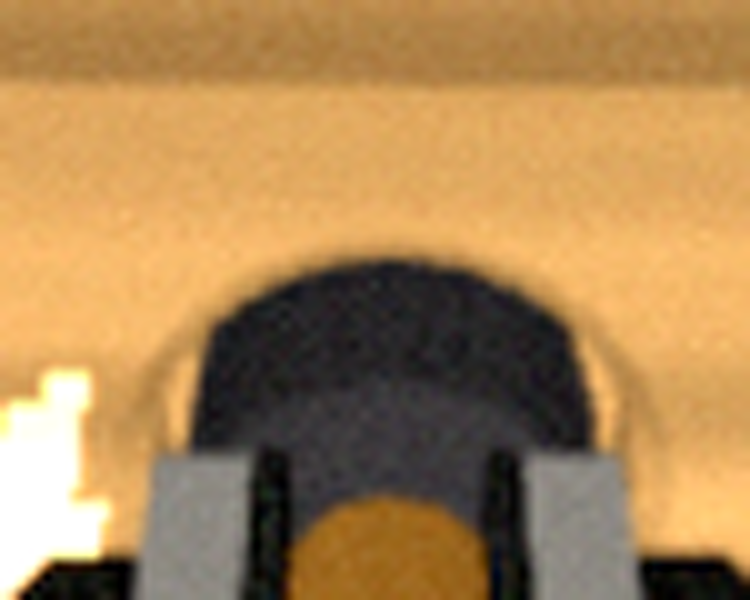

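The rim now hides the foot, so the bit is in the hole, centred, with no contact force. I'll go on until it touches the floor.

Emit:
{"fn": "arm_command", "kwargs": {"steps": [[[0,0,0],[0,0,-1.2],255],[[0,0,0],[0,0,-0.8],255],[[0,0,0],[0,0,0],255]]}}

```text
clock: 9.43
position: [0.5938, 0.1674, 0.0362]
ee_rot: [0.0, 0.997, 0.076, -0.0]
contact_force: [0.3, -0.5, -0.6]
width: 0.0104
```

Emit:
{"fn": "arm_command", "kwargs": {"steps": [[[0,0,0],[0,0,-0.8],255],[[0,0,0],[0,0,-0.5],255],[[0,0,0],[0,0,0],255]]}}

```text
clock: 9.8
position: [0.594, 0.1674, 0.0359]
ee_rot: [0.0, 0.997, 0.076, 0.0]
contact_force: [-0.3, -0.2, 4.4]
width: 0.0101
```

Contact of 4.4 N came at exactly the predicted height (TCP at 0.0359). Release now.

Emit:
{"fn": "arm_command", "kwargs": {"steps": [[[0,0,0],[0,0,0],170],[[0,0,0],[0,0,0],150],[[0,0,0],[0,0,0],150],[[0,0,0],[0,0,20],150],[[0,0,0],[0,0,40],150],[[0,0,0],[0,0,60],150],[[0,0,0],[0,0,60],150],[[0,0,0],[0,0,0],100]]}}

```text
clock: 10.8
position: [0.5972, 0.168, 0.2211]
ee_rot: [-0.0, 0.997, 0.076, 0.006]
contact_force: [-0.0, 0.7, -0.8]
width: 0.0513
```

```bash
python3 - <<'E'
from h import *
s=telemetry.get_state(); P=imaging.camera_params("wrist"); im=imaging.get_image("wrist"); 
print(s["clock"],s["position"],s["width"],s["contact_force"].round(2))
cv2.imwrite("pics/w7.png",im)
c=cv2.convertScaleAbs(im[110:290,110:310],alpha=2)
cv2.imwrite("pics/w7z.png",cv2.resize(c,None,fx=3.3,fy=3.3,interpolation=cv2.INTER_CUBIC))
t=imaging.get_image("top"); cv2.imwrite("pics/t7.png",cv2.resize(t[185:260,155:245],None,fx=6,fy=6,interpolation=cv2.INTER_CUBIC))
E
```

```text
10.8 [0.59716576 0.16800343 0.2210935 ] 0.05134052528759406 [-0.04  0.73 -0.84]
```

View pics/w7z.png

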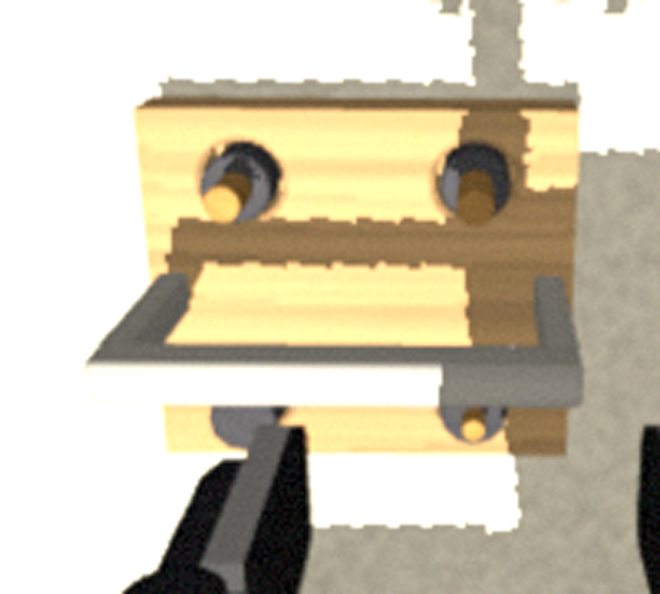

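View pics/t7.png

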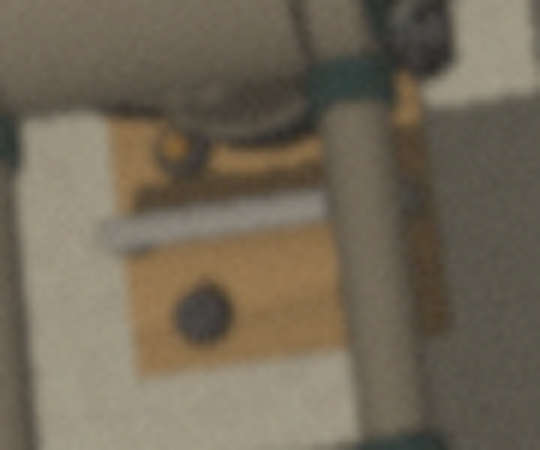

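The bit stands in its socket like its neighbour, and the caddy hasn't shifted. Now I'll measure the handle.

```bash
python3 - <<'E'
from h import *
s=telemetry.get_state(); P=imaging.camera_params("wrist")
g=lambda x,y:((x+.5)/3.3-.5+110,(y+.5)/3.3-.5+110)
A=[atz(P,g(*u),.101) for u in[(90,365),(577,362),(582,404),(88,404)]]
for a in A: print(a.round(4))
print("cen",np.mean(A,0).round(4),[np.linalg.norm(A[i]-A[(i+1)%4]).round(4) for i in range(4)],np.degrees(np.arctan2(*(A[1]-A[0])[[1,0]])),s["position"])
B=[atz(P,g(*u),.024) for u in[(137,107),(578,107)]]
print(B[0].round(4),B[1].round(4),np.degrees(np.arctan2(*(B[1]-B[0])[[1,0]])))
x=np.array([.151,-.9885,0]);y=np.array([.9885,.151,0]); print("from corners", (np.mean(B,0)-.065*y).round(4))
print("from socket",(np.array([.593,.1672,0])-.04*x-.04*y).round(4))
print("new bit stem top", atz(P,g(477,206),.062).round(4),"a top",atz(P,g(222,203),.054).round(4))
E
```

```text
[0.5413 0.2667 0.101 ]
[0.5624 0.1343 0.101 ]
[0.5499 0.1306 0.101 ]
[0.5292 0.2669 0.101 ]
cen [0.5457 0.1996 0.101 ] [np.float64(0.134), np.float64(0.013), np.float64(0.1379), np.float64(0.0121)] -80.9587210814202 [0.59385804 0.16739525 0.21550905]
[0.5968 0.28   0.024 ] [0.6186 0.1369 0.024 ] -81.33791087969105
from corners [0.5434 0.1987 0.024 ]
from socket [0.5474 0.2007 0.    ]
new bit stem top [0.5911 0.1664 0.062 ] a top [0.5779 0.2439 0.054 ]
```

Emit:
{"fn": "arm_command", "kwargs": {"steps": [[[0,0,0.157],[-5,3.5,0],60],[[0,0,0.157],[-5,3.5,0],60],[[0,0,0.157],[-5,3.5,0],60],[[0,0,0.157],[-5,3.5,0],60],[[0,0,0.157],[-5,3.5,0],60],[[0,0,0.157],[-5,3.5,0],60],[[0,0,0.157],[-5,3,0],60],[[0,0,0.157],[-4,3,0],60],[[0,0,0.157],[-4,3,0],60],[[0,0,0.157],[-4,3,0],60],[[0,0,0],[0,0,0],60],[[0,0,0],[0,0,0],60],[[0,0,0],[0,0,0],60]]}}

```text
clock: 12.52
position: [0.5468, 0.2002, 0.2145]
ee_rot: [-0.0, 0.652, 0.758, -0.0]
contact_force: [-0.1, 0.1, 0.1]
width: 0.0652
```

```bash
python3 - <<'E'
from h import *
s=telemetry.get_state(); P=imaging.camera_params("wrist"); im=imaging.get_image("wrist"); cv2.imwrite("pics/w8.png",im)
print(s["clock"],s["position"],s["ee_rot"].round(4),s["width"],s["contact_force"].round(2))
x=np.array([.151,-.9885,0]);y=np.array([.9885,.151,0]);c=np.array([.547,.2005,.101])
q=np.array([proj(P,c+a*x+b*y) for a,b in((-.071,-.007),(.071,-.007),(.071,.007),(-.071,.007))]); print(q.round(1))
o=cv2.convertScaleAbs(im,alpha=1.7); o=cv2.resize(o,None,fx=1.5,fy=1.5,interpolation=cv2.INTER_CUBIC)
cv2.imwrite("pics/w8z.png",o)
E
```

```text
12.525 [0.54682405 0.20019498 0.21449413] [-2.000e-04  6.525e-01  7.578e-01 -3.000e-04] 0.06516143388274657 [-0.05  0.09  0.07]
[[245.7  97.9]
 [247.3 254.3]
 [262.1 254.3]
 [263.4  97.8]]
```

View pics/w8z.png

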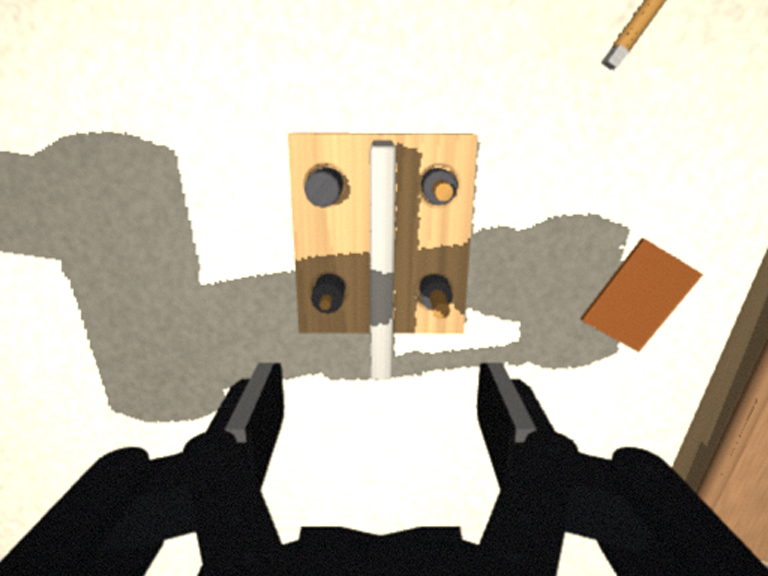

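The handle lies within 1 px of the prediction, in line with the jaws, and all four bits are standing. Descending to grip.

Emit:
{"fn": "arm_command", "kwargs": {"steps": [[[0,0,0],[0,0.5,-40],60],[[0,0,0],[0,0,-40],60],[[0,0,0],[0,0,-35],60],[[0,0,0],[0,0,-18],60],[[0,0,0],[0,0,-7],60],[[0,0,0],[0,0,0],60],[[0,0,0],[0,0,0],255],[[0,0,0],[0,0,0],255],[[0,0,0],[0,0,0],255],[[0,0,0],[0,0,0],255],[[0,0,0],[0,0,0],255]], "newtons": 90}}

```text
clock: 13.95
position: [0.5475, 0.2011, 0.0759]
ee_rot: [0.001, 0.652, 0.758, 0.001]
contact_force: [0.1, 0.1, 5.7]
width: 0.0128
```

The handle is gripped; the width reads 12.8 mm, with the same roughly −1.5 mm offset as on the stem. Lift 100 mm gently.

Emit:
{"fn": "arm_command", "kwargs": {"steps": [[[0,0,0],[0,0,2],255],[[0,0,0],[0,0,4],255],[[0,0,0],[0,0,8],255],[[0,0,0],[0,0,12],255],[[0,0,0],[0,0,15],255],[[0,0,0],[0,0,15],255],[[0,0,0],[0,0,15],255],[[0,0,0],[0,0,14],255],[[0,0,0],[0,0,9],255],[[0,0,0],[0,0,5],255],[[0,0,0],[0,0,2],255],[[0,0,0],[0,0,0],255],[[0,0,0],[0,0,0],255],[[0,0,0],[0,0,0],255]]}}

```text
clock: 15.7
position: [0.5467, 0.2008, 0.1757]
ee_rot: [-0.0, 0.652, 0.758, -0.0]
contact_force: [0.2, 0.7, -5.9]
width: 0.0121
```

```bash
python3 - <<'E'
from h import *
s=telemetry.get_state(); P=imaging.camera_params("wrist"); im=imaging.get_image("wrist")
print(s["clock"],s["position"],s["ee_rot"].round(4),s["width"],s["contact_force"].round(2),s["moment"].round(3))
cv2.imwrite("pics/w9.png",cv2.resize(cv2.convertScaleAbs(im,alpha=1.7),None,fx=1.5,fy=1.5))
t=imaging.get_image("scene"); cv2.imwrite("pics/s9.png",t); cv2.imwrite("pics/s9z.png",cv2.resize(t[140:240,230:380],None,fx=5,fy=5,interpolation=cv2.INTER_CUBIC))
E
```

```text
15.7 [0.54666649 0.20082899 0.17566572] [-2.000e-04  6.519e-01  7.583e-01 -3.000e-04] 0.01209741258461723 [ 0.15  0.67 -5.93] [-0.     0.067  0.042]
```

View pics/w9.png

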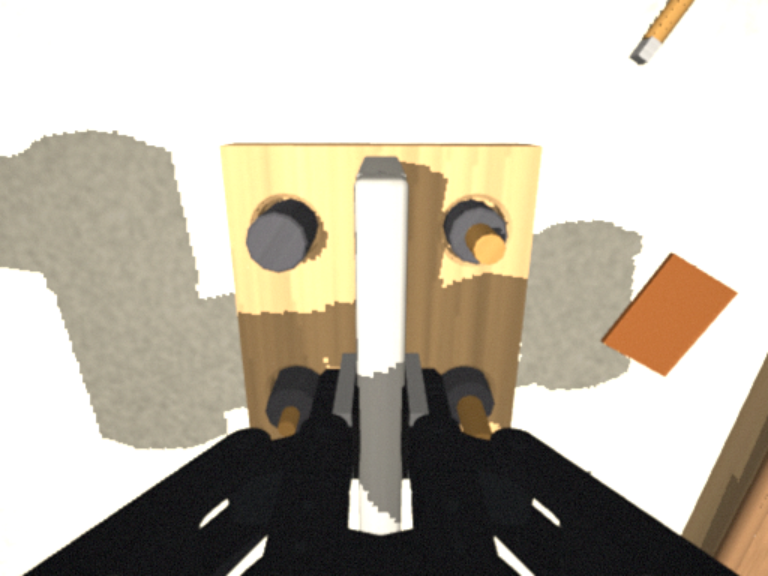

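View pics/s9z.png

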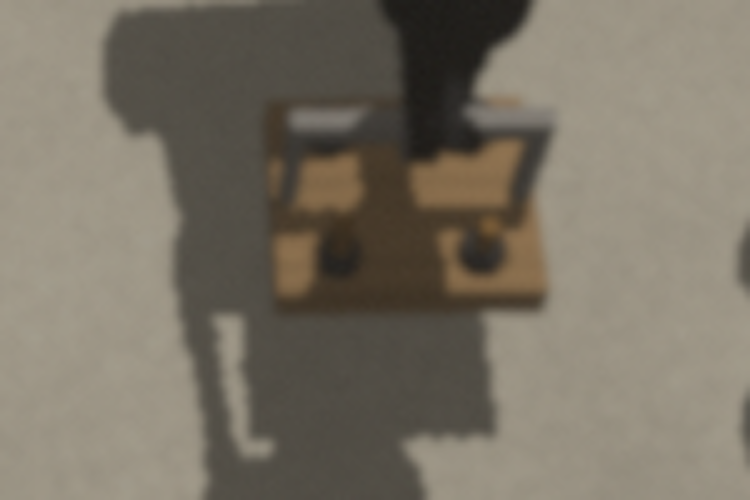

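View pics/s9.png

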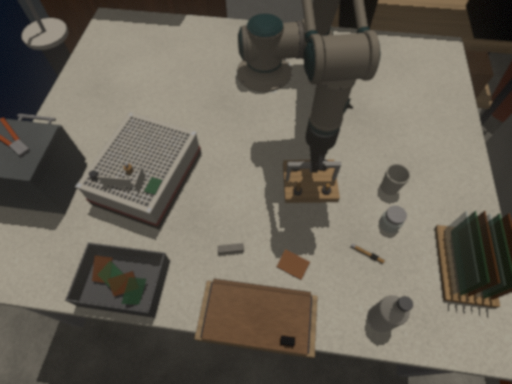

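The caddy is held with all four bits in it, and about 5.9 N of weight. I'll check that it is level and steady.

```bash
python3 - <<'E'
from h import *
from scipy.spatial.transform import Rotation as Ro
from scipy.optimize import least_squares
s=telemetry.get_state(); P=imaging.camera_params("wrist"); p=s["position"]; print(s["clock"],p,s["contact_force"].round(2),s["moment"].round(3))
x=np.array([.151,-.9885,0]);y=np.array([.9885,.151,0]);B=np.c_[x,y,[0,0,1]]
# points in caddy frame: far block top corners (-75,±65,24), handle top far end (-71,±7,101)
M=np.array([[-75,-65,24],[-75,65,24],[-71,-7,101],[-71,7,101]])/1000
obs=np.array([(223,146),(540,148),(357,180),(406,180)])/1.5-.17
im=imaging.get_image("wrist")
def pts(v):
    R=B@Ro.from_rotvec(v[3:]).as_matrix(); o=np.array([p[0],p[1],p[2]+.019])+v[:3]
    return np.array([proj(P,o+R@(m-[0,0,.093])) for m in M])
print("level pred",pts(np.zeros(6)).round(1).tolist(),"obs",obs.round(1).tolist())
f=lambda v:np.r_[(pts(v)-obs).ravel(),v[:3]/.002,v[3:]/.1]
r=least_squares(f,np.zeros(6)); print("shift mm",(r.x[:3]*1e3).round(1),"rot deg",np.degrees(r.x[3:]).round(2),"res",r.fun[:8].round(1))
E
```

```text
15.8 [0.54677578 0.2008469  0.17580337] [ 0.54 -0.12 -5.42] [ 0.01  -0.014  0.007]
level pred [[145.6, 97.6], [363.9, 97.3], [236.4, 120.6], [274.8, 120.6]] obs [[148.5, 97.2], [359.8, 98.5], [237.8, 119.8], [270.5, 119.8]]
shift mm [-0.9 -0.5 -4.7] rot deg [ 0.12 -0.33 -0.36] res [-0.6  0.5  0.6  0.3 -2.  -0.3  2.1 -0.1]
```

Emit:
{"fn": "arm_command", "kwargs": {"steps": [[[0,0,0],[0,0,0],255],[[0,0,0],[0,0,0],255],[[0,0,0],[0,0,0],255],[[0,0,0],[0,0,0],255]]}}

```text
clock: 16.35
position: [0.5468, 0.2009, 0.176]
ee_rot: [0.0, 0.652, 0.758, 0.0]
contact_force: [-0.1, -1.0, -6.1]
width: 0.0123
```

```bash
python3 - <<'E'
from h import *
s=telemetry.get_state(); im=imaging.get_image("wrist"); a=cv2.resize(cv2.convertScaleAbs(im,alpha=1.7),None,fx=1.5,fy=1.5); b=cv2.imread("pics/w9.png")
print(s["position"],s["width"],s["contact_force"].round(2),"mean diff",cv2.absdiff(a,b).mean(), "phase", cv2.phaseCorrelate(cv2.cvtColor(b[140:330,220:550],cv2.COLOR_BGR2GRAY).astype('float32'),cv2.cvtColor(a[140:330,220:550],cv2.COLOR_BGR2GRAY).astype('float32')))
E
```

```text
[0.54683902 0.20089727 0.17604906] 0.012327700371256533 [-0.07 -1.01 -6.09] mean diff 1.4193378966531636 phase ((-0.2202360690845353, -0.04056539128522729), 0.8938605905682953)
```

It is level to within about 0.4°, steady, and the underside is about 100 mm up. Handing in.

```bash
python3 -c "
from rig import manip; print(manip.sign_off())"
```

```text
the job is handed in; nothing more can be done
None
```

I stood the loose bit in the caddy's empty socket, released it with the caddy still on the table, then lifted the caddy by its handle. I handed in at about 16.4 s of the 58 s, with the arm still holding the caddy.

**Bit:** it touched the socket floor at the expected height, with 4.4 N of contact. After release it stood like the bit in the neighbouring socket, and the caddy had not visibly moved.

**Hold:**
- **Grip and steadiness:** all four bits show in the last wrist picture. About 6 N hangs on the gripper, and two pictures about 0.5 s apart show no movement.
- **Level:** the caddy is level within about 0.4°, from a fit to the wrist picture.
- **Height:** the arm's travel since the grip puts the underside at 100 mm.
- **Other objects:** I saw no change in the other objects in the last scene picture, but I did not measure them.

**Readings that disagreed:**
- The picture fit put the caddy about 4 mm lower than the arm readings, about 97 mm. It is the less certain figure for height.
- The finger opening read 1–2 mm under the known widths, on both the stem and the handle.
- The first estimates of the socket's position differed by about 2 mm. I corrected the alignment by 1.5 mm before going in.

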